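# Shut and latch the slide chamber

## Robot

A 6-joint arm with a two-finger parallel gripper is mounted at the origin on the work surface. World frame = base frame: x ahead of the robot, y to its left, z up, the work surface at z = 0. Lengths are in m, angles in rad, forces in N, time in s.
With the tool pointing down it reaches from about 0.35 to 0.975 m from the base axis. Payload 4.9 kg.
Tool frame: the origin (TCP) lies on the centre line of the jaws, within the pads' length; the fingertips stand ctrl.nose_length ahead of it and the grasp point (between the pads) lies 2 mm behind it (ctrl.nose_length is the distance from the TCP to the fingertips, in m); z points along the fingers, y is the direction in which the jaws open and shut (so a half turn about z gives the same grasp; the last joint's range is limited). The gripper opens to 85 mm and grips with 20 to 120 N. Pads are 22 mm wide; open, the fingers measure 114 mm over their backs; the gripper's body (76 mm by 85 mm) begins 54 mm behind the grasp point. The pads swing forward as they close: fully open they stand 13 mm farther back than shut.
Start: joints at [-1.274, 0.053, 1.613, -0, 1.476, -0.119], TCP at [0.252, -0.572, 0.248] pointing down, gripper open.
Joint ranges: [-3.01, 3.01], [-1.01, 2.22], [0.06, 2.58], [-1.02, 4.17], [0.09, 2.62], [-3.14, 3.14]. Speed limits (rad/s): [2.57, 2.57, 3.14, 3.14, 3.14, 3.14].

## Interface

Orientations are given as a rotation vector (axis times angle).
In Python, from station import sensors, get_image, order, ctrl gives the robot as it stands.
- The arm moves only by the tool move_arm, never from a script. Its argument "increments" is a list of rows, each a list of 5 numbers: the shift along the tool's x, y, z in cm, then the turn about the tool's z in degrees, then the finger opening in cm, from 0 to 8.54. In form: [[dx, dy, dz, twist, gripper], ...]. A call has 1 to 5 rows; each row is the pose to reach, as a shift and turn from the pose commanded when the call began, along the tool's axes at that moment; what a row does not reach only later rows make up. A row lasts 1/8 s, in which the tool goes at most 62.5 mm and 10.7 degrees, less where a joint would pass 70% of its speed; a pose out of reach is approached as far as the arm can. A call with a gripper value outside its range is refused whole. The fingers move at their own pace and stop on an object; "newtons" is the grip in N (left out, the last holds). Time passes only in rows, so rows that repeat a pose let the fingers close. It gives the time, the measured TCP pose, the force and the opening at its end, in the units of the state.
- sensors.get_obs(): the state, without advancing time (a new reading comes with each control period).
- get_image(name): name is "side" or "top"; returns a dict with "image" (420x560x3 uint8, red, green, blue), "K" (3x3 intrinsics, pixels), "D" ([k1, k2, p1, p2, k3] as OpenCV has them; the pictures are not rectified), "R" (3x3) and "t" (3): a world point X has camera coordinates R X + t. Camera axes: x right, y down, z forward; pixel columns grow to the right and rows downward; lengths in m; the calibration is good to about 2 mm. A picture is of the moment at which its call begins. There is no depth.
- order.finish_job(): hands the job in, once; it reports no verdict.
The state is a dict: "t": time; "q": joint angles; "dq": joint speeds; "effort": joint torques, N m; "tool_pos": TCP position; "tool_rot": TCP orientation; "contact_force": force on the tool from outside, world axes, zero at the start; "wrist_torque": the same for the moment, N m; "opening": finger opening in m.
Only numpy, scipy, OpenCV 4.12 (cv2) and the standard library are available. Lean on these libraries where they do the work, as an engineer would, in place of code of your own. Each camera call takes 0.05 s, during which the arm holds its last target.

## Task

Shut the dark slide chamber. From behind, push its open lid gently past upright until it swings down by its own weight, staying clear of it while it falls; it stops ajar on its catch. Then press its free edge down until the catch gives, and keep it pressed fully shut with about 12 newtons (never above 22) for a second to bed the seal, then let go, leaving the other things where they stand.

Things in the scene. Friction and masses are not known exactly. Their poses are not given: they have to be found in the camera images.
- chamber: black open-topped plastic box, 200 x 200 mm, 80 mm high, glass slides inside, fixed on a lift plate that holds its underside 2 to 30 mm above the bench. Origin: centre of the box's underside; z up. The hinge runs along its x axis on the +y rim, 100 mm from its centre; the catch, a small sprung steel roller, is in the middle of the -y wall.
- lid: grey metal-cored plastic lid: 200 mm along the hinge, 208 mm from hinge to free edge, 8 mm thick, 0.45 to 0.78 kg. Origin on the hinge axis, mid length. x along the hinge, -y from hinge to free edge, z out of its outer face (at z = 8 mm): up when shut, towards the chamber's +y (behind the lid) when open. It starts 4 to 12 degrees beyond upright, leaning to the chamber's +y; stop 112 degrees from shut.
- hinge (a point): point on the hinge axis at mid length, 80.5 mm above the box's underside. The hinge is stiff (0.2 N m friction, 0.4 N m s/rad damping; 1 to 3 N pushes the lid near its edge): the lid stays where it stands near upright and falls by itself only from 14 to 27 degrees past upright towards the box (sooner if heavy), taking 2 to 5 s.
- lid_edge (a point): middle of the lid's free edge, outer face, 208 mm from the hinge; about 205 mm above the hinge when open, 8 mm above it when shut. Once fallen the lid rests ajar with this edge about 12 mm higher than when shut (3 degrees), its tongue on the catch roller.
- press_point (a point): where to press from above once the lid lies ajar: on the outer face, 18 mm in from the middle of the free edge; 8 mm above the hinge when fully shut. About 8 to 12 N here takes the tongue past the roller (most force in the first 3 mm); the lid then drops onto a hard seat, where the force rises steeply with depth, so go down slowly.
- dropper: bystander: small amber bottle, 34 mm wide, 75 mm tall; origin at the centre of its underside
- mailer: bystander: white flat slide box, 87 x 37 x 28 mm; origin at the centre of its underside
- beaker: bystander: white cup, 60 mm wide, 60 mm tall; origin at the centre of its underside

How it is judged:
On the way, in this order (a step that is already met when the one before it is completed fails the run):
1. the lid is pushed past upright, towards the box (angle between lid's own z axis and vertical between 0.8 and 1.5 rad), for 0.1 s.
2. the lid has swung down and rests ajar on its catch, untouched (angle between lid's own z axis and vertical between 0.03 and 0.09 rad and contact force between the fingers and lid below 0.1 N and angular speed of lid below 0.1 rad/s), for 0.2 s.
3. the lid is held fully shut with at least 7 N for half a second (angle between lid's own z axis and vertical below 0.015 rad and contact force between the fingers and lid above 7 N), for 0.5 s.
At the end, for the whole second after the job is handed in: the lid lies fully shut past its catch (within 0.015 rad, about 3 mm at its free edge), at rest, with the bystanders within 30 mm of where they stood (angle between lid's own z axis and vertical below 0.015 rad and angular speed of lid below 0.05 rad/s); the robot touches nothing.
It fails at once if the lid is pushed or pressed with more than 22 N (contact force between any of the fingers, the arm and lid above 22 N).
It fails at once if the lid is touched while it falls (between 46 and 7 degrees open) (angle between lid's own z axis and vertical between 0.12 and 0.8 rad and contact force between any of the fingers, the arm and lid above 0.3 N).
It fails at once if a bystander is moved more than 30 mm (distance of any of dropper, mailer, beaker from where it was at the start of the episode above 0.03 m).
It also fails if it takes over 72 s, if anything falls off the work surface, if the arm or the gripper's body presses on something with over 40 N, if the wrist force passes 120 N, or if a joint passes its speed limit or range.

## Working session

There is one attempt and no reset: what is moved stays moved. The work goes in short steps, Python scripts to look and compute and a tool call to move; the robot and the scene stay as the last step left them, time stands still between calls to the robot, and variables do not carry over. Pictures are saved under pics/ and viewed, and the job is handed in when it is done.

Besides the shell and the picture viewer there is one more tool, called as a command line: name --pt "numbers of a row" for each row, then --argument value for the rest. move_arm: Moves the arm, as the interface text tells. Its arguments: {"type":"object","properties":{"increments":{"type":"array"},"newtons":{"type":"number"}},"required":["increments"]}

```bash
ls; mkdir -p pics; python3 - <<'E'
from station import sensors,get_image,ctrl
import cv2,numpy as np
o=sensors.get_obs()
for k,v in o.items(): print(k,np.round(v,3))
print(ctrl.nose_length)
for n in("side","top"):
    d=get_image(n); cv2.imwrite(f"pics/{n}0.png",d["image"][:,:,::-1]); np.savez(f"pics/{n}0.npz",**d)
    print(n,d["K"],d["D"],d["R"],d["t"], -d["R"].T@d["t"])
E
```

```text
pics
t 0.0
q [-1.274  0.053  1.614  0.     1.476 -0.119]
dq [-0.001 -0.     0.     0.001  0.001 -0.001]
effort [-1.0000e-03 -3.9368e+01 -3.7018e+01 -0.0000e+00  7.0000e-03  0.0000e+00]
tool_pos [ 0.252 -0.571  0.247]
tool_rot [-3.072 -0.648  0.   ]
contact_force [ 0.225  0.122 -0.346]
wrist_torque [0.021 0.042 0.013]
opening 0.085
0.017
side [[451.53527603   0.         273.84887048]
 [  0.         451.53527603 220.06543044]
 [  0.           0.           1.        ]] [-0.03060902  0.          0.          0.          0.        ] [[-0.72044252 -0.69350505 -0.00364912]
 [-0.3617293   0.38025871 -0.8512081 ]
 [ 0.59170472 -0.61192652 -0.52481564]] [0.37461507 0.25797845 0.8324348 ] [-0.12934861  0.67108783  0.65783517]
top [[420.84419141   0.         281.15731286]
 [  0.         420.84419141 200.7373361 ]
 [  0.           0.           1.        ]] [0.00439027 0.         0.         0.         0.        ] [[-0.01441293 -0.99986703  0.00762802]
 [-0.98643381  0.01297083 -0.16364623]
 [ 0.16352553 -0.00988316 -0.9864896 ]] [0.02024659 0.52494187 1.19916411] [0.32201828 0.02528649 1.26871324]
```

View pics/side0.png

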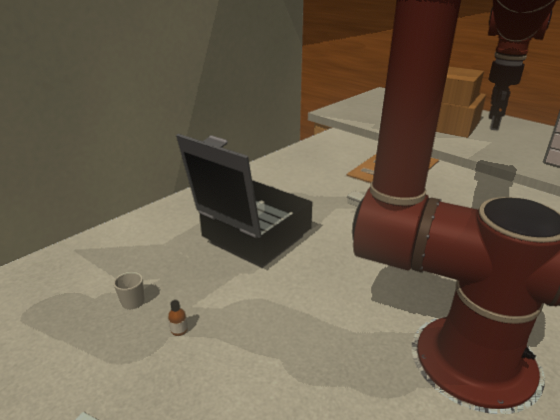

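View pics/top0.png

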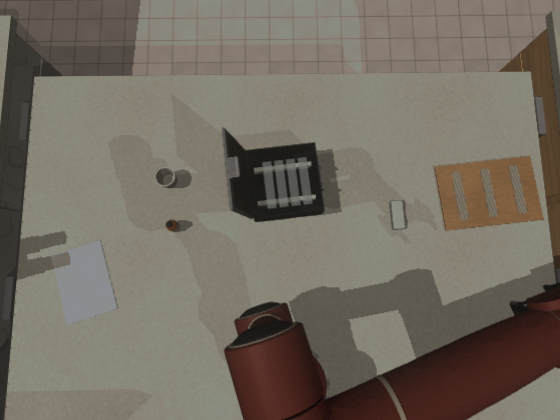

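```bash
python3 - <<'E'
import cv2
a=cv2.imread("pics/top0.png")[115:235,150:350]; a=cv2.convertScaleAbs(a,alpha=1.6,beta=20)
cv2.imwrite("pics/topz.png",cv2.resize(a,None,fx=4,fy=4,interpolation=cv2.INTER_CUBIC))
a=cv2.imread("pics/side0.png")[125:270,165:325]; a=cv2.convertScaleAbs(a,alpha=1.6,beta=20)
cv2.imwrite("pics/sidez.png",cv2.resize(a,None,fx=4,fy=4,interpolation=cv2.INTER_CUBIC))
E
```

```text
(no output)
```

View pics/topz.png

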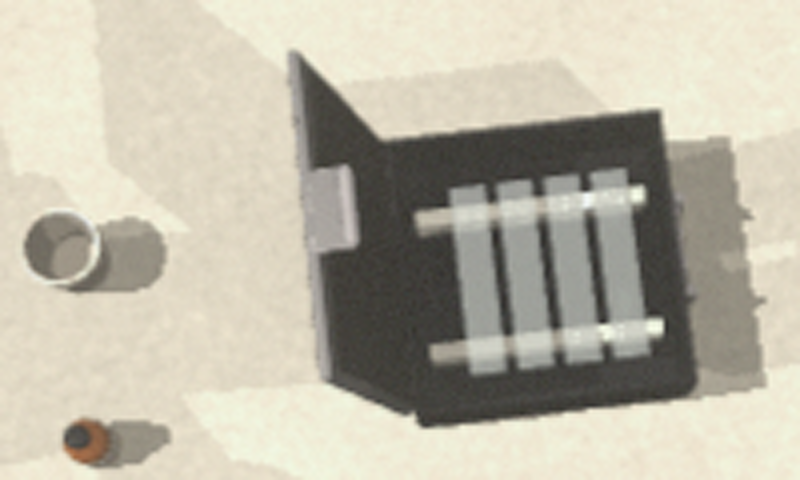

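View pics/sidez.png

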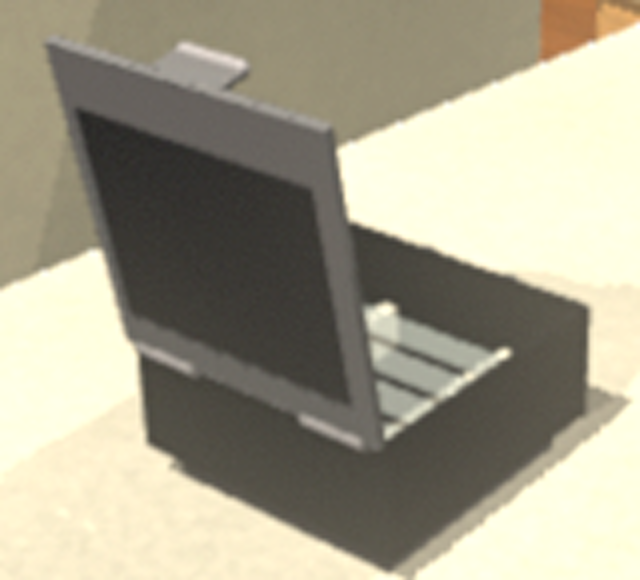

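```bash
cat > h.py <<'E'
import numpy as np,cv2
def cams(tag="0"): return {n:dict(np.load(f"pics/{n}{tag}.npz")) for n in("side","top")}
C=cams()
def ray(n,u,v):
    c=C[n]; p=cv2.undistortPoints(np.array([[[u,v]]],float),c["K"],c["D"])[0,0]
    return -c["R"].T@c["t"], c["R"].T@np.array([p[0],p[1],1.])
def plane(n,u,v,z):
    o,d=ray(n,u,v); return o+d*(z-o[2])/d[2]
def tri(a,b):
    c=[C["top"],C["side"]]
    P=[np.c_[k["R"],k["t"]] for k in c]
    x=[cv2.undistortPoints(np.array([[p]],float),k["K"],k["D"])[0,0].reshape(2,1) for p,k in zip((a,b),c)]
    X=cv2.triangulatePoints(P[0],P[1],*x)[:,0]; return X[:3]/X[3]
def proj(n,X):
    c=C[n]; return cv2.projectPoints(np.array(X,float).reshape(-1,3),cv2.Rodrigues(c["R"])[0],c["t"],c["K"],c["D"])[0][:,0]
E
python3 - <<'E'
from h import *
np.set_printoptions(precision=4,suppress=True)
T=lambda a,b:(150+a/4,115+b/4); S=lambda a,b:(165+a/4,125+b/4)
for nm,a,b in [("A",T(290,50),S(47,40)),("B",T(322,378),S(332,130)),("rim--",T(695,392),S(588,308)),("rim-+",T(418,425),S(378,450))]:
    X=tri(a,b); print(nm,X, proj("top",X)-a, proj("side",X)-b)
for nm,a in [("-+ ",T(418,425)),("--",T(695,392)),("+-",T(660,112)),("++",T(380,140))]:
    print(nm,plane("top",*a,.095))
print("side foot-+",plane("side",*S(392,570),0.015), "hinge ends", plane("side",*S(375,450),.095),plane("side",*S(128,342),.095))
for nm,a in(("beaker",T(62,248)),("dropper",T(87,440))): print(nm,plane("top",*a,.065))
print("mailer",plane("top",398,214,.028))
E
```

```text
A [0.6607 0.1532 0.3057] [[-0.0705 -0.0624]] [[0.1007 0.0223]]
B [0.4616 0.132  0.3068] [[0.3438 0.3701]] [[-0.6005 -0.0969]]
rim-- [ 0.4815 -0.1027  0.1051] [[-0.7751 -0.9907]] [[1.4008 0.1294]]
rim-+ [0.4639 0.0934 0.1014] [[-1.6788 -1.8835]] [[3.1485 0.3899]]
-+  [0.4593 0.0891 0.095 ]
-- [ 0.48   -0.1059  0.095 ]
+- [ 0.6847 -0.0869  0.095 ]
++ [0.6662 0.1156 0.095 ]
side foot-+ [0.4683 0.0899 0.015 ] hinge ends [0.4782 0.0916 0.095 ] [0.6736 0.113  0.095 ]
beaker [0.5962 0.3499 0.065 ]
dropper [0.4552 0.3277 0.065 ]
mailer [ 0.4831 -0.3345  0.028 ]
```

move_arm --pt "0 0 -6 9 0" --pt "0 0 -12 17.8 0" --pt "0 0 -17 17.8 0" --pt "0 0 -17 17.8 0" --newtons 20

```text
t: 0.6
tool_pos: [0.2528, -0.5728, 0.4247]
tool_rot: [3.128, 0.165, 0.004]
contact_force: [1.1, -0.0, -0.4]
opening: 0.0123
```

```bash
cat >> h.py <<'E'
from scipy.spatial.transform import Rotation as Ro
np.set_printoptions(precision=4,suppress=True)
EX=np.array([.9945,.105,0]);EY=np.array([-.105,.9945,0]);H=np.array([.5606,.1025,.102])
def st(tgt=None):
    from station import sensors,ctrl
    o=sensors.get_obs(); R=Ro.from_rotvec(o["tool_rot"]).as_matrix(); p=np.array(o["tool_pos"])
    d=p-H
    print("t",o["t"],"p",p,"hingeframe x,y,z(mm)",1e3*np.array([d@EX,d@EY,d[2]]),"q",np.round(o["q"],2),"F",np.round(o["contact_force"],2),"op",o["opening"],"nose",ctrl.nose_length)
    print("yaw tool x",np.degrees(np.arctan2(R[1,0],R[0,0])))
    if tgt is not None:
        w=H+tgt[0]*EX+tgt[1]*EY+np.array([0,0,tgt[2]]); print("tool-axis cm",100*R.T@(w-p))
E
python3 -c "
from h import *
st((0,.13,.31))"
```

```text
t 0.6 p [ 0.2528 -0.5728  0.4247] hingeframe x,y,z(mm) [-377.0032 -639.2844  322.692 ] q [-1.27  0.01  1.37 -0.    1.75  0.19] F [ 1.1  -0.04 -0.37] op 0.012263181964313578 nose 0.017
yaw tool x 6.028128872125515
tool-axis cm [ 37.6983 -76.9358   0.5837]
```

move_arm --pt "2.7 -5.5 0 0 0" --pt "5.4 -11 0 0 0" --pt "8.1 -16.5 0 0 0" --pt "10.8 -22 0 0 0" --pt "13.5 -27.5 0 0 0"

```text
t: 1.23
tool_pos: [0.3579, -0.282, 0.4163]
tool_rot: [-3.135, -0.164, 0.002]
contact_force: [0.8, 0.3, 0.3]
opening: 0.0001
```

move_arm --pt "2.7 -5.5 0 0 0" --pt "5.4 -11 0 0 0" --pt "8.1 -16.5 0 0 0" --pt "10.8 -22 0 0 0" --pt "13.5 -27.5 0 0 0"

```text
t: 1.85
tool_pos: [0.4632, 0.0056, 0.4164]
tool_rot: [-3.137, -0.165, 0.003]
contact_force: [1.3, -0.7, 0.3]
opening: 0.0002
```

```bash
python3 -c "
from h import *
st((0,.13,.31))"
```

```text
t 1.85 p [0.4632 0.0056 0.4164] hingeframe x,y,z(mm) [-107.0366  -86.103   314.447 ] q [-0.15 -0.38  1.72 -0.    1.8   1.32] F [ 1.25 -0.72  0.3 ] op 0.00018265276681167072 nose 0.017
yaw tool x 6.029442233099821
tool-axis cm [ 10.7052 -21.6098   0.4301]
```

move_arm --pt "2.7 -5.5 0 0 0" --pt "5.4 -11 0 0 0" --pt "8.1 -16.5 0 0 0" --pt "10.7 -21.8 0 0 0" --pt "10.7 -21.8 0 0 0"

```text
t: 2.48
tool_pos: [0.5467, 0.2347, 0.4143]
tool_rot: [3.136, 0.172, -0.009]
contact_force: [-0.9, -0.6, 0.4]
opening: -0.0001
```

```bash
python3 - <<'E'
from h import *
st((0,.13,.18))
from station import get_image
for n in("side","top"):
    d=get_image(n); cv2.imwrite(f"pics/{n}1.png",d["image"][:,:,::-1])
a=np.hstack([cv2.imread("pics/side1.png")[0:300,100:400],cv2.imread("pics/top1.png")[60:360,130:430]])
cv2.imwrite("pics/c1.png",a)
E
```

```text
t 2.475 p [0.5467 0.2347 0.4143] hingeframe x,y,z(mm) [  0.0177 132.9023 312.2872] q [ 0.28 -0.06  1.45  0.    1.75  1.74] F [-0.92 -0.55  0.41] op -7.497554300268843e-05 nose 0.017
yaw tool x 6.294665147569293
tool-axis cm [ 0.076   0.2824 13.2287]
```

View pics/c1.png

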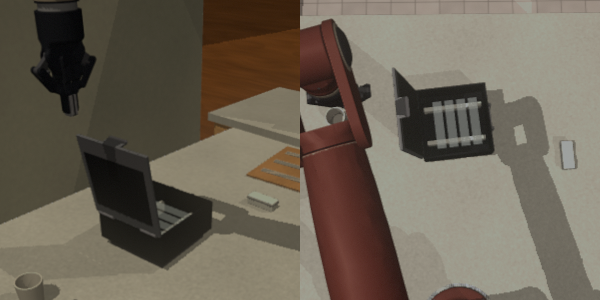

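move_arm --pt "0 0 0 -10 0" --pt "0 0 0 -20 0" --pt "0 0 0 -30 0" --pt "0 0 0 -40 0" --pt "0 0 0 -50 0"

```text
t: 3.2
tool_pos: [0.5465, 0.2299, 0.4181]
tool_rot: [2.771, 1.48, -0.0]
contact_force: [-0.5, -0.6, 0.2]
opening: 0.0
```

move_arm --pt "0 0 3 -10 0" --pt "0 0 6 -20 0" --pt "0 0 9 -30 0" --pt "0 0 13.7 -40 0" --pt "0 0 13.7 -40 0"

```text
t: 3.82
tool_pos: [0.5443, 0.2295, 0.2763]
tool_rot: [-2.103, -2.327, 0.013]
contact_force: [0.5, 0.0, 0.2]
opening: -0.0002
```

```bash
python3 - <<'E'
from h import *
st((0,.06,.175))
from station import get_image
for n in("side","top"):
    d=get_image(n); cv2.imwrite(f"pics/{n}2.png",d["image"][:,:,::-1])
a=np.hstack([cv2.imread("pics/side2.png")[50:300,100:350],cv2.imread("pics/top2.png")[60:310,130:380]])
cv2.imwrite("pics/c2.png",a)
E
```

```text
t 3.825 p [0.5443 0.2295 0.2763] hingeframe x,y,z(mm) [ -2.918  128.0167 174.2618] q [ 0.27 -0.04  1.66 -0.    1.53  0.17] F [0.45 0.02 0.23] op -0.00018787888610568394 nose 0.017
yaw tool x 95.7952956213799
tool-axis cm [-6.8     0.3187 -0.0643]
```

View pics/c2.png

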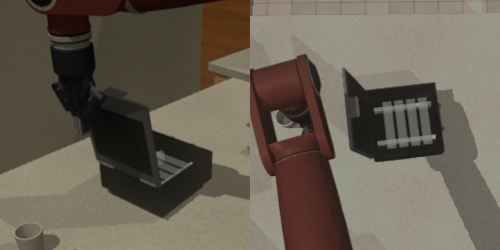

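move_arm --pt "-2 0.3 0 0 0" --pt "-4 0.3 0 0 0" --pt "-5.5 0.3 0 0 0" --pt "-6 0.3 0 0 0" --pt "-6.3 0.3 0 0 0"

```text
t: 4.55
tool_pos: [0.5564, 0.1688, 0.2813]
tool_rot: [-2.102, -2.334, -0.0]
contact_force: [-0.1, -0.1, -0.5]
opening: -0.0002
```

move_arm --pt "-0.3 0 0 0 0" --pt "-0.6 0 0 0 0" --pt "-0.9 0 0 0 0" --pt "-1.2 0 0 0 0" --pt "-1.5 0 0 0 0"

```text
t: 5.18
tool_pos: [0.558, 0.1546, 0.2816]
tool_rot: [-2.101, -2.335, -0.001]
contact_force: [-0.4, 1.3, 2.1]
opening: 0.0001
```

```bash
python3 - <<'E'
from h import *
st((0,-.065,.175))
E
```

```text
t 5.175 p [0.558  0.1546 0.2816] hingeframe x,y,z(mm) [  2.903   52.0476 179.6368] q [ 0.14 -0.07  1.68  0.    1.53  0.04] F [-0.44  1.32  2.06] op 0.00012360584559497907 nose 0.017
yaw tool x 96.04765405432511
tool-axis cm [-11.705   -0.2948   0.4555]
```

move_arm --pt "-0.4 0 0 0 0" --pt "-0.8 0 0 0 0" --pt "-1.2 0 0 0 0" --pt "-1.6 0 0 0 0" --pt "-2.0 0 0 0 0"

```text
t: 5.8
tool_pos: [0.56, 0.1341, 0.2812]
tool_rot: [-2.102, -2.335, 0.0]
contact_force: [0.1, 2.5, 0.8]
opening: -0.0002
```

move_arm --pt "-0.4 0 0 0 0" --pt "-0.8 0 0 0 0" --pt "-1.2 0 0 0 0" --pt "-1.6 0 0 0 0" --pt "-2.0 0 0 0 0"

```text
t: 6.42
tool_pos: [0.5622, 0.1142, 0.2813]
tool_rot: [2.102, 2.335, -0.0]
contact_force: [-0.1, 1.2, -0.1]
opening: -0.0
```

```bash
python3 - <<'E'
from h import *
st((0,-.065,.175))
from station import get_image
for n in("side","top"):
    d=get_image(n); cv2.imwrite(f"pics/{n}3.png",d["image"][:,:,::-1])
a=np.hstack([cv2.imread("pics/side3.png")[50:300,100:350],cv2.imread("pics/top3.png")[60:310,130:380]])
cv2.imwrite("pics/c3.png",a)
E
```

```text
t 6.425 p [0.5622 0.1142 0.2813] hingeframe x,y,z(mm) [  2.7989  11.5106 179.3208] q [ 0.07 -0.09  1.7  -0.    1.53 -0.03] F [-0.14  1.25 -0.1 ] op -1.0454218282160613e-05 nose 0.017
yaw tool x 96.02105576938413
tool-axis cm [-7.6512 -0.2791  0.4326]
```

View pics/c3.png

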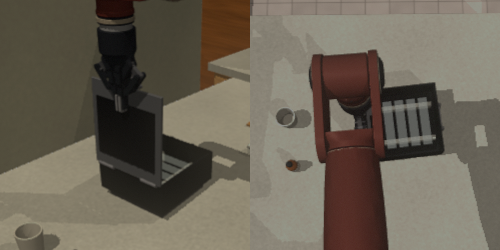

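move_arm --pt "-0.35 0 0 0 0" --pt "-0.7 0 0 0 0" --pt "-1.05 0 0 0 0" --pt "-1.4 0 0 0 0" --pt "-1.75 0 0 0 0"

```text
t: 7.15
tool_pos: [0.5639, 0.0969, 0.2812]
tool_rot: [-2.102, -2.335, 0.0]
contact_force: [0.1, 0.5, -0.2]
opening: -0.0001
```

move_arm --pt "-0.3 0 0 0 0" --pt "-0.6 0 0 0 0" --pt "-0.9 0 0 0 0" --pt "-1.2 0 0 0 0" --pt "-1.5 0 0 0 0"

```text
t: 7.78
tool_pos: [0.5656, 0.082, 0.2814]
tool_rot: [2.102, 2.335, 0.0]
contact_force: [0.2, 0.3, 0.3]
opening: -0.0001
```

```bash
python3 - <<'E'
from h import *
st((0,-.065,.175))
from station import get_image
for n in("side",):
    d=get_image(n); cv2.imwrite(f"pics/{n}4.png",d["image"][50:300,100:350,::-1])
E
```

```text
t 7.775 p [0.5656 0.082  0.2814] hingeframe x,y,z(mm) [  2.837  -20.9276 179.3936] q [ 0.01 -0.09  1.7  -0.    1.53 -0.09] F [0.23 0.35 0.34] op -7.870701330287427e-05 nose 0.017
yaw tool x 96.0191269498355
tool-axis cm [-4.4075 -0.2832  0.4398]
```

View pics/side4.png

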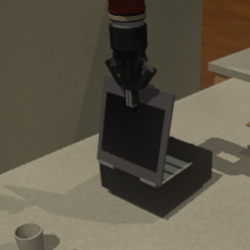

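move_arm --pt "-0.2 0 0 0 0" --pt "-0.4 0 0 0 0" --pt "-0.6 0 0 0 0" --pt "-0.6 0 0 0 0" --pt "-0.6 0 0 0 0"

```text
t: 8.45
tool_pos: [0.5662, 0.0762, 0.2814]
tool_rot: [2.102, 2.335, 0.0]
contact_force: [0.2, -0.1, -0.2]
opening: 0.0
```

```bash
python3 - <<'E'
from h import *
st()
from station import get_image
for n in("side",):
    d=get_image(n); cv2.imwrite(f"pics/{n}5.png",d["image"][50:300,100:350,::-1])
E
```

```text
t 8.45 p [0.5662 0.0762 0.2814] hingeframe x,y,z(mm) [  2.8235 -26.7214 179.3989] q [ 0.   -0.09  1.7  -0.    1.53 -0.1 ] F [ 0.16 -0.12 -0.2 ] op 2.9693819563242404e-05 nose 0.017
yaw tool x 96.02287950408125
```

View pics/side5.png

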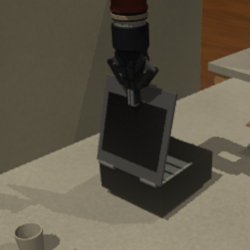

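move_arm --pt "-0.2 0 0 0 0" --pt "-0.4 0 0 0 0" --pt "-0.6 0 0 0 0" --pt "-0.6 0 0 0 0" --pt "-0.6 0 0 0 0"

```text
t: 9.12
tool_pos: [0.5668, 0.0702, 0.2813]
tool_rot: [2.102, 2.335, -0.0]
contact_force: [-0.5, 0.8, 0.8]
opening: 0.0
```

```bash
python3 - <<'E'
from h import *
st()
from station import get_image
d=get_image("side"); cv2.imwrite(f"pics/side6.png",cv2.resize(d["image"][100:280,160:340,::-1],None,fx=3,fy=3))
E
```

```text
t 9.125 p [0.5668 0.0702 0.2813] hingeframe x,y,z(mm) [  2.8095 -32.7292 179.3418] q [-0.01 -0.09  1.7  -0.    1.53 -0.11] F [-0.49  0.78  0.79] op 3.804510318501462e-05 nose 0.017
yaw tool x 96.01922620723346
```

View pics/side6.png

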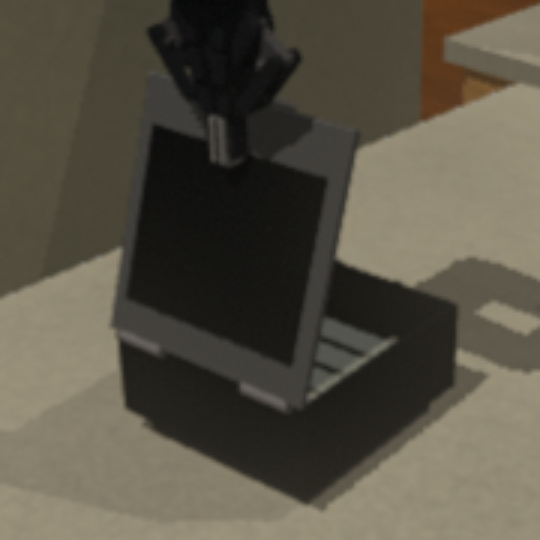

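move_arm --pt "-0.2 0 0 0 0" --pt "-0.4 0 0 0 0" --pt "-0.6 0 0 0 0" --pt "-0.6 0 0 0 0" --pt "-0.6 0 0 0 0"

```text
t: 9.8
tool_pos: [0.5674, 0.0643, 0.2813]
tool_rot: [-2.102, -2.335, -0.0]
contact_force: [-0.8, -0.6, 0.8]
opening: 0.0004
```

```bash
python3 - <<'E'
from h import *
st()
from station import get_image
d=get_image("side"); cv2.imwrite(f"pics/side7.png",cv2.resize(d["image"][100:280,160:340,::-1],None,fx=3,fy=3))
E
```

```text
t 9.8 p [0.5674 0.0643 0.2813] hingeframe x,y,z(mm) [  2.7916 -38.7039 179.3246] q [-0.02 -0.09  1.7   0.    1.53 -0.12] F [-0.77 -0.59  0.76] op 0.0003869330879471767 nose 0.017
yaw tool x 96.01731390516323
```

View pics/side7.png

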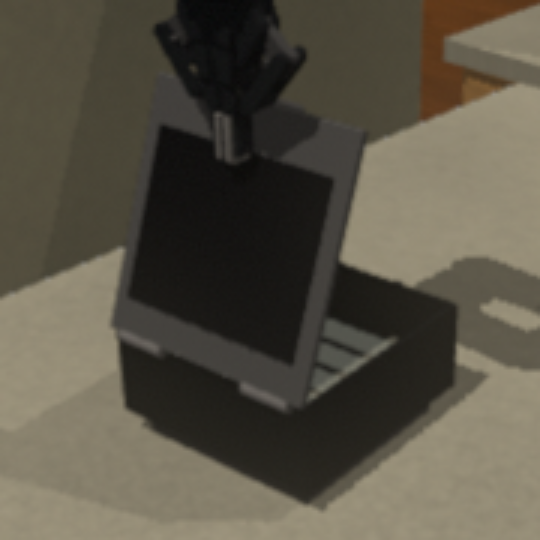

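move_arm --pt "-0.2 0 0 0 0" --pt "-0.4 0 0 0 0" --pt "-0.6 0 0 0 0" --pt "-0.6 0 0 0 0" --pt "-0.6 0 0 0 0"

```text
t: 10.48
tool_pos: [0.5681, 0.0583, 0.2813]
tool_rot: [-2.102, -2.335, -0.0]
contact_force: [-0.0, -0.1, -0.4]
opening: 0.0
```

```bash
python3 - <<'E'
from h import *
st()
from station import get_image
d=get_image("side"); cv2.imwrite(f"pics/side8.png",cv2.resize(d["image"][100:280,160:340,::-1],None,fx=3,fy=3))
E
```

```text
t 10.475 p [0.5681 0.0583 0.2813] hingeframe x,y,z(mm) [  2.7817 -44.6951 179.2918] q [-0.03 -0.09  1.7   0.    1.53 -0.13] F [-0.   -0.06 -0.39] op 6.661069806097108e-06 nose 0.017
yaw tool x 96.02068224423384
```

View pics/side8.png

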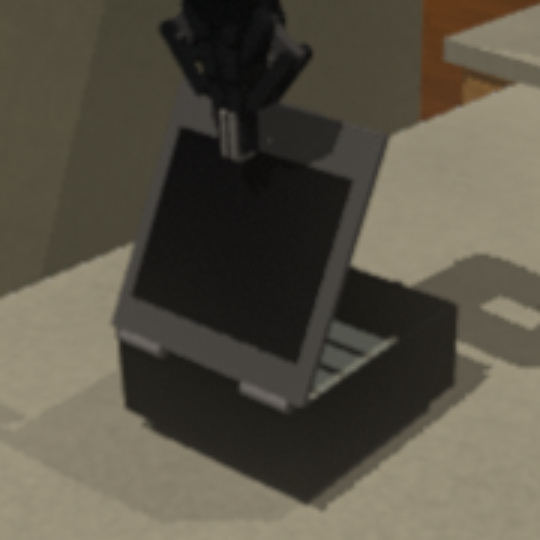

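move_arm --pt "1 0 -3 0 0" --pt "1 0 -7 0 0" --pt "1 0 -10 0 0" --pt "1 0 -10 0 0" --pt "1 0 -10 0 0"

```text
t: 11.15
tool_pos: [0.5667, 0.0683, 0.3801]
tool_rot: [-2.101, -2.334, 0.002]
contact_force: [0.4, 0.3, 0.1]
opening: -0.0002
```

```bash
python3 - <<'E'
from h import *
st()
from station import get_image
d=get_image("side"); cv2.imwrite(f"pics/side9.png",cv2.resize(d["image"][100:280,160:340,::-1],None,fx=3,fy=3))
E
```

```text
t 11.15 p [0.5667 0.0683 0.3801] hingeframe x,y,z(mm) [  2.5238 -34.6173 278.103 ] q [-0.01 -0.12  1.56  0.    1.7  -0.12] F [0.37 0.29 0.07] op -0.00018228322395350932 nose 0.017
yaw tool x 96.0272346626334
```

View pics/side9.png

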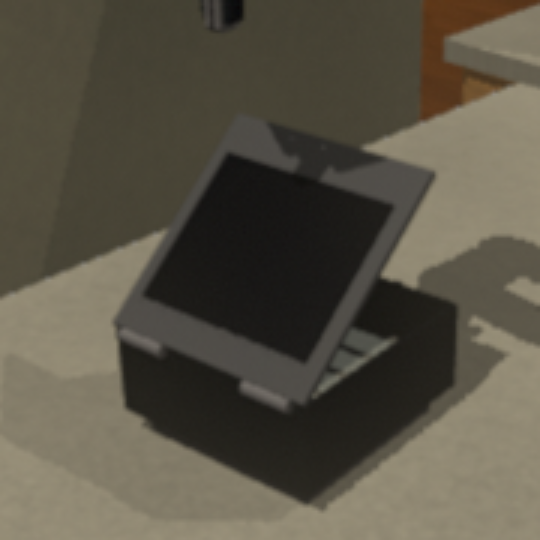

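move_arm --pt "-3 -0.25 0 0 0" --pt "-6 -0.25 0 0 0" --pt "-9 -0.25 0 0 0" --pt "-12 -0.25 0 0 0" --pt "-15.5 -0.25 0 0 0"

```text
t: 11.82
tool_pos: [0.5803, -0.0868, 0.379]
tool_rot: [-2.099, -2.333, 0.002]
contact_force: [0.5, 0.7, 0.4]
opening: -0.0002
```

move_arm --pt "0 0 0 0 0" --pt "0 0 0 0 0" --pt "0 0 0 0 0" --pt "0 0 0 0 0" --pt "0 0 0 0 0"

```text
t: 12.45
tool_pos: [0.5808, -0.0856, 0.3814]
tool_rot: [2.101, 2.336, 0.0]
contact_force: [-0.1, -0.3, -0.5]
opening: -0.0001
```

move_arm --pt "0 0 0 0 0" --pt "0 0 0 0 0" --pt "0 0 0 0 0" --pt "0 0 0 0 0" --pt "0 0 0 0 0"

```text
t: 13.08
tool_pos: [0.5808, -0.0861, 0.3813]
tool_rot: [-2.102, -2.335, -0.0]
contact_force: [0.2, -0.9, -0.3]
opening: -0.0
```

move_arm --pt "0 0 0 0 0" --pt "0 0 0 0 0" --pt "0 0 0 0 0" --pt "0 0 0 0 0" --pt "0 0 0 0 0"

```text
t: 13.7
tool_pos: [0.5808, -0.0861, 0.3813]
tool_rot: [2.102, 2.335, 0.0]
contact_force: [-0.4, -1.0, 0.0]
opening: -0.0005
```

```bash
python3 - <<'E'
from h import *
st((0,-.19,.06))
from station import get_image
for n in("side","top"):
    d=get_image(n); cv2.imwrite(f"pics/{n}10.png",d["image"][:,:,::-1])
a=np.hstack([cv2.imread("pics/side10.png")[50:300,150:400],cv2.imread("pics/top10.png")[60:310,130:380]])
cv2.imwrite("pics/c10.png",cv2.resize(a,None,fx=1.6,fy=1.6))
E
```

```text
t 13.7 p [ 0.5808 -0.0861  0.3813] hingeframe x,y,z(mm) [   0.2768 -189.6604  279.3343] q [-0.27 -0.08  1.53  0.    1.7  -0.38] F [-0.42 -0.96  0.01] op -0.00045532544171070525 nose 0.017
yaw tool x 96.0236385707647
tool-axis cm [-0.0348 -0.0284 21.9334]
```

View pics/c10.png

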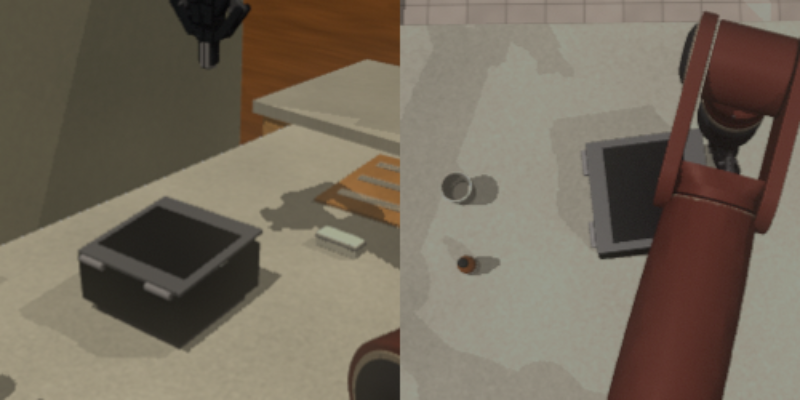

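```bash
python3 - <<'E'
from h import *
for a in (0,3): 
    al=np.radians(a)
    for x in(-.1,.1):
        for r in(0,.208):
            X=H+x*EX-EY*(r*np.cos(al)-.008*np.sin(al))+np.array([0,0,r*np.sin(al)+.008*np.cos(al)]); print(a,x,r,proj("side",X)[0],(proj("side",X)[0]-(200,120))*5)
a=cv2.imread("pics/side10.png")[120:220,200:330]; cv2.imwrite("pics/s10z.png",cv2.convertScaleAbs(cv2.resize(a,None,fx=5,fy=5),alpha=1.6))
E
```

```text
0 -0.1 0 [263.9097 234.877 ] [319.5485 574.3849]
0 -0.1 0.208 [316.1221 198.4933] [580.6106 392.4667]
0 0.1 0 [199.8936 207.123 ] [ -0.5322 435.6151]
0 0.1 0.208 [254.8675 176.9573] [274.3377 284.7867]
3 -0.1 0 [263.7898 234.9647] [318.9492 574.8235]
3 -0.1 0.208 [316.1639 194.7776] [580.8194 373.888 ]
3 0.1 0 [199.7694 207.1954] [ -1.1532 435.9769]
3 0.1 0.208 [254.5999 173.4519] [272.9993 267.2593]
```

View pics/s10z.png

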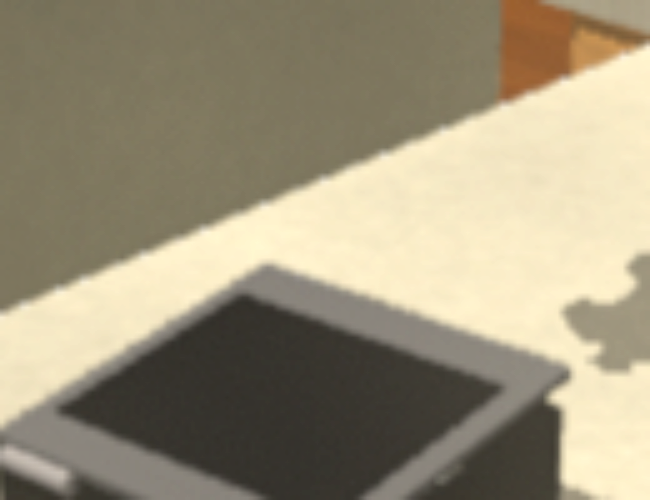

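move_arm --pt "0 0 6 0 0" --pt "0 0 12 0 0" --pt "0 0 18 0 0" --pt "0 0 21.5 0 0" --pt "0 0 23 0 0"

```text
t: 14.42
tool_pos: [0.5793, -0.0857, 0.1484]
tool_rot: [-2.099, -2.332, 0.003]
contact_force: [-0.0, -0.4, 0.3]
opening: -0.0002
```

move_arm --pt "0 0 0 0 0" --pt "0 0 0.2 0 0" --pt "0 0 0.4 0 0" --pt "0 0 0.6 0 0" --pt "0 0 0.6 0 0"

```text
t: 15.05
tool_pos: [0.5808, -0.0861, 0.1455]
tool_rot: [2.102, 2.335, 0.0]
contact_force: [-0.6, -0.5, 0.2]
opening: 0.0002
```

```bash
python3 - <<'E'
from h import *
st((0,-.19,.036))
E
```

```text
t 15.05 p [ 0.5808 -0.0861  0.1455] hingeframe x,y,z(mm) [   0.3081 -189.6959   43.4606] q [-0.27  0.05  1.79 -0.    1.3  -0.38] F [-0.58 -0.51  0.16] op 0.00019627936730429258 nose 0.017
yaw tool x 96.023341249025
tool-axis cm [-0.0314 -0.0309  0.7461]
```

move_arm --pt "0 0 0.1 0 0" --pt "0 0 0.2 0 0" --pt "0 0 0.3 0 0" --pt "0 0 0.4 0 0" --pt "0 0 0.5 0 0"

```text
t: 15.68
tool_pos: [0.5809, -0.0861, 0.1415]
tool_rot: [-2.102, -2.335, 0.0]
contact_force: [-2.8, 1.3, 9.0]
opening: -0.0001
```

move_arm --pt "0 0 0.1 0 0" --pt "0 0 0.2 0 0" --pt "0 0 0.3 0 0"

```text
t: 16.05
tool_pos: [0.581, -0.0863, 0.1393]
tool_rot: [2.101, 2.335, -0.001]
contact_force: [-5.1, -0.1, 7.8]
opening: -0.0
```

move_arm --pt "0 0 0.1 0 0" --pt "0 0 0.2 0 0"

```text
t: 16.3
tool_pos: [0.5809, -0.0865, 0.1364]
tool_rot: [2.101, 2.335, -0.001]
contact_force: [-2.5, -0.8, 3.7]
opening: 0.0002
```

move_arm --pt "0 0 0.1 0 0" --pt "0 0 0.2 0 0"

```text
t: 16.55
tool_pos: [0.5807, -0.0859, 0.1328]
tool_rot: [-2.102, -2.335, -0.001]
contact_force: [0.6, 0.3, -0.3]
opening: -0.0001
```

move_arm --pt "0 0 0.1 0 0" --pt "0 0 0.2 0 0"

```text
t: 16.8
tool_pos: [0.5807, -0.086, 0.1309]
tool_rot: [-2.101, -2.335, 0.0]
contact_force: [0.3, -0.4, 0.8]
opening: 0.0001
```

move_arm --pt "0 0 0.05 0 0" --pt "0 0 0.1 0 0"

```text
t: 17.05
tool_pos: [0.5808, -0.086, 0.1303]
tool_rot: [-2.102, -2.335, -0.0]
contact_force: [0.6, -0.4, -0.4]
opening: 0.0003
```

move_arm --pt "0 0 0.05 0 0" --pt "0 0 0.1 0 0"

```text
t: 17.3
tool_pos: [0.5809, -0.0861, 0.1301]
tool_rot: [-2.102, -2.335, 0.0]
contact_force: [-3.2, 1.1, 6.8]
opening: 0.0004
```

move_arm --pt "0 0 0.02 0 0" --pt "0 0 0.02 0 0"

```text
t: 17.55
tool_pos: [0.5808, -0.0861, 0.1301]
tool_rot: [-2.102, -2.335, 0.0]
contact_force: [-2.6, 1.0, 5.4]
opening: 0.0001
```

move_arm --pt "0 0 0.04 0 0" --pt "0 0 0.04 0 0"

```text
t: 17.8
tool_pos: [0.5809, -0.0861, 0.1301]
tool_rot: [-2.101, -2.335, 0.0]
contact_force: [-2.6, 1.1, 7.9]
opening: -0.0001
```

move_arm --pt "0 0 0.04 0 0" --pt "0 0 0.04 0 0"

```text
t: 18.05
tool_pos: [0.5809, -0.0861, 0.1301]
tool_rot: [-2.101, -2.335, 0.0]
contact_force: [-5.0, 2.1, 8.3]
opening: 0.0001
```

```bash
python3 - <<'E'
from h import *
st()
E
```

```text
t 18.05 p [ 0.5809 -0.0861  0.1301] hingeframe x,y,z(mm) [   0.3783 -189.6684   28.0509] q [-0.27  0.07  1.8  -0.    1.27 -0.38] F [-4.98  2.12  8.31] op 0.00012269504576017915 nose 0.017
yaw tool x 96.03136843268129
```

move_arm --pt "0 0 0.03 0 0" --pt "0 0 0.03 0 0"

```text
t: 18.3
tool_pos: [0.5809, -0.0861, 0.13]
tool_rot: [-2.101, -2.335, 0.0]
contact_force: [-6.1, 1.7, 10.1]
opening: 0.0002
```

move_arm --pt "0 0 0 0 0" --pt "0 0 0 0 0"

```text
t: 18.55
tool_pos: [0.5809, -0.0861, 0.1301]
tool_rot: [-2.101, -2.335, 0.0]
contact_force: [-7.0, 1.7, 10.4]
opening: 0.0002
```

move_arm --pt "0 0 0 0 0" --pt "0 0 0 0 0" --pt "0 0 0 0 0" --pt "0 0 0 0 0" --pt "0 0 0 0 0"

```text
t: 19.18
tool_pos: [0.5809, -0.0861, 0.1301]
tool_rot: [-2.101, -2.335, 0.0]
contact_force: [-6.7, 1.2, 10.2]
opening: 0.0
```

move_arm --pt "0 0 0 0 0" --pt "0 0 0 0 0" --pt "0 0 0 0 0"

```text
t: 19.55
tool_pos: [0.5809, -0.0861, 0.1301]
tool_rot: [-2.101, -2.335, 0.0]
contact_force: [-6.0, 1.4, 11.3]
opening: -0.0001
```

```bash
python3 - <<'E'
from h import *
from station import get_image
d=get_image("side"); a=d["image"][120:220,200:330,::-1]; cv2.imwrite("pics/s11z.png",cv2.convertScaleAbs(cv2.resize(a,None,fx=5,fy=5),alpha=1.6))
st()
E
```

```text
t 19.6 p [ 0.5809 -0.0861  0.1301] hingeframe x,y,z(mm) [   0.4163 -189.6763   28.0592] q [-0.27  0.07  1.8  -0.    1.27 -0.38] F [-6.11  1.44 10.68] op 1.6203526969930858e-05 nose 0.017
yaw tool x 96.0326458267683
```

View pics/s11z.png

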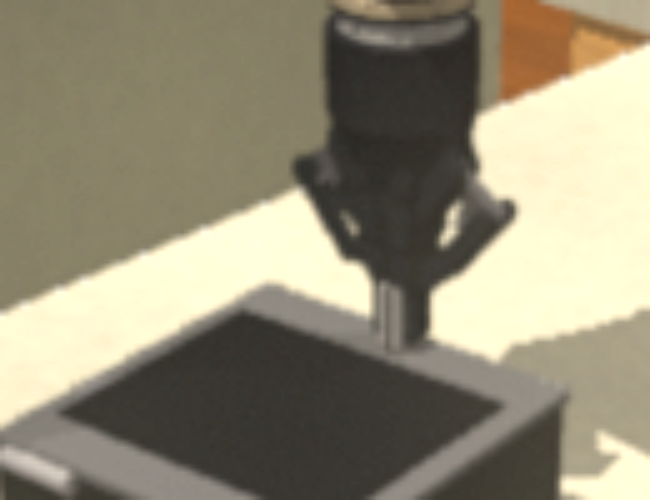

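The corner is now at zoom row 393, where shut predicts 392, so the lid is on its seat at about 12 N. I'll lift straight off.

move_arm --pt "0 0 -0.3 0 0" --pt "0 0 -1.5 0 0" --pt "0 0 -5 0 0" --pt "0 0 -10 0 0" --pt "0 0 -15 0 0"

```text
t: 20.23
tool_pos: [0.5806, -0.086, 0.2796]
tool_rot: [2.102, 2.335, 0.0]
contact_force: [0.2, -1.0, 0.3]
opening: -0.0004
```

move_arm --pt "0 0 0 0 0" --pt "0 0 0 0 0" --pt "0 0 0 0 0" --pt "0 0 0 0 0"

```text
t: 20.72
tool_pos: [0.5801, -0.0859, 0.2761]
tool_rot: [-2.1, -2.333, 0.002]
contact_force: [-0.7, 0.4, -0.4]
opening: 0.0
```

```bash
python3 - <<'E'
from h import *
from station import get_image
d=get_image("side"); cv2.imwrite("pics/side12.png",d["image"][:,:,::-1]);a=d["image"][120:220,200:330,::-1]; e=get_image("top")["image"][60:310,130:430,::-1]
cv2.imwrite("pics/s12z.png",np.vstack([cv2.convertScaleAbs(cv2.resize(a,(390,300)),alpha=1.6),cv2.resize(e,(390,300))]))
cv2.imwrite("pics/s12.png",cv2.convertScaleAbs(cv2.resize(a,None,fx=5,fy=5),alpha=1.6))
st()
E
```

```text
t 20.825 p [ 0.5804 -0.086   0.2769] hingeframe x,y,z(mm) [  -0.0553 -189.5505  174.8637] q [-0.27 -0.05  1.67  0.    1.53 -0.38] F [-0.2   0.83 -0.52] op 0.0001294869014697971 nose 0.017
yaw tool x 96.0217896908994
```

View pics/s12.png

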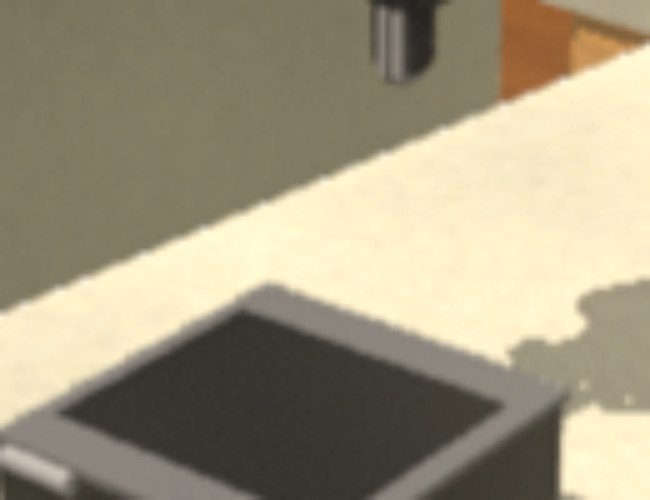

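View pics/s12z.png

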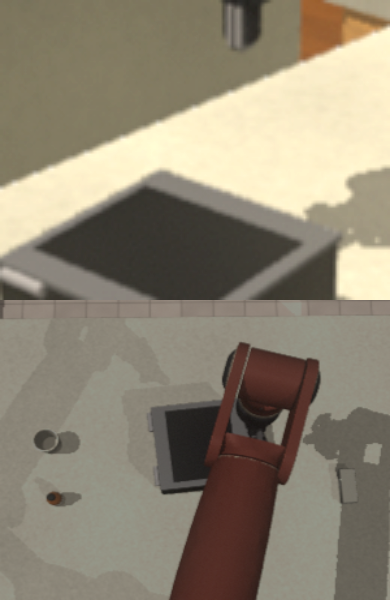

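The lid stayed shut with its corner still at zoom (566,392). The gripper hangs clear and the bystanders haven't moved.

```bash
python3 -c "
from station import order
print(order.finish_job())"
```

```text
the job is handed in; nothing more can be done
None
```

The chamber is shut, and I handed the job in at about 21 s; no verdict was reported.

- **Push and fall:** I pushed the lid from behind with closed fingers. The forces I read were about 3 N at most. It began to fall at roughly 20–25° past upright by my estimate. I withdrew the fingers upward, and it came to rest ajar without being touched.
- **Press:** The catch gave after a peak reading of about 9.5 N. I then pressed the lid onto its seat and held it there for more than a second. The contact force read 12 to 13 N in total, about 10 to 11 N of it downward and the rest a sideways component of about 6 N. I left that component as it was.
- **Last checks:** After I lifted off, the lid's front corner stayed within about a pixel of the position calculated for fully shut. The wrist force was at noise level, under 1 N. The dropper, beaker and mailer looked unmoved in the top view; I judged this by eye and did not remeasure their positions.
- **One disagreement:** The seat was about 3 mm higher than I worked out from the first pictures. That is probably an error in my hinge height estimate, because the side picture showed the lid shut.

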